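# Thread the film dispenser's spindle through a new roll

### The job

The washed spindle of the film dispenser has to go back through the new roll lying in its cradle. Draw the keeper plate with the red peg fully back, slide the steel spindle nose first through the bearing partway into the roll, let go, take a new grip further back and push it fully home so that its collar seats on the bearing, then slide the keeper fully shut over the spindle's neck and let go. Leave the roll in its cradle and do not move or tip the things standing around.

Things in the scene. Friction and masses are not known exactly. Their poses are not given: they have to be found in the camera images.
- dispenser: steel bench film dispenser, fixed: base 130 (x) x 178 mm, two upright cheeks 100 mm wide in x, inner faces at y = +-77 mm, 6 mm thick, tops at z = 119 mm (nothing on it is higher), cutter bar in front to x = -76 mm. Origin: underside below the roll's middle; x to the back, y along the bore (x = 0, z = 75 mm), z up. White bearing bush on the right (-y) cheek, blind white cup in the left cheek
- bore_mouth (a point): centre of the bore at the outer face (y = -117 mm) of the right-hand white bearing bush; axes as the dispenser: +y is the way in. Bush bore 22 mm, 40 mm deep, outside 36 mm; beyond it the roll's core; beyond that the cup in the left cheek, bore 22 mm, from 194 to 218 mm past the mouth
- keeper (a joint): position in m of the dark forked plate sliding along the dispenser's x just outside the mouth: 0 shut (fork across the bore), 0.036 fully drawn back (+x), bore free. About 2 N of friction, stays where left. 5 mm thick, middle plane 11.5 mm outside the bearing's face; its guide reaches 17 mm out, 26 to 64 mm behind the axis. Slot 19 mm wide; shuts only over the neck of a spindle that is home
- keeper_peg (a point): grip point of the keeper's upright red peg, 11 mm diameter, standing 18 to 42 mm above the bore axis (this point 37.5 mm above it, and 45 mm behind it when shut); moves with the keeper. Pinch it from above across x, fingertips at least 22 mm above the bore axis
- film_roll: pale roll of sealing film, 70 mm diameter, 150 mm wide, cardboard core with a 27 mm bore, about 0.35 kg, lying loose on two rollers between the cheeks, in line with the bearing. Origin: its centre; y along its axis
- spindle: steel spindle, 272 mm, 0.3 to 0.6 kg, lying nearly level. Origin: on its axis at the collar's seat; +x to the nose. Shaft 20 mm diameter, x = 0 to 198 mm, then a taper to 10 mm at 210 mm. Collar 28 mm diameter, x = -6 to 0; neck 14 mm diameter, to -17; black square knob 30 x 30 mm, to -62. Balances at about x = 80 mm. Home: origin on the bore mouth. Let go partway in, its knob sags up to 10 mm
- spindle_nose (a point): the nose tip of the spindle, on its axis, 210 mm ahead of the collar's seat
- sauce_dish_2: small white sauce dish, 67 mm diameter, 21 mm high, beside the spindle; leave it. Origin: centre of underside
- soup_spoon_1: white soup spoon, 130 x 42 mm, 19 mm high, beside the spindle; leave it. Origin: centre of underside, x along it
- tape_roll: red roll of tape lying flat, 100 mm diameter, 18 mm high, beside the spindle; leave it. Origin: centre of underside
- pepper_shaker: steel shaker, 58 mm diameter, 95 mm high, near the dispenser; leave it. Origin: centre of underside
- spice_jar: small jar with white cap, 47 mm diameter, 98 mm high, near the dispenser; leave it. Origin: centre of underside
- chili_oil_jar: glass jar with green lid, 68 mm diameter, 84 mm high, near the dispenser; leave it. Origin: centre of underside
- milk_tea: clear cup with straw, 90 mm diameter, 206 mm high with the straw, behind the dispenser; leave it. Origin: centre of underside

How it is judged:
By the outcome, as a careful person would: the job done as asked, in the order asked, and still so for the second after the job is handed in, with the robot touching nothing.
It also fails if it takes over 72 s, if anything falls off the work surface, if the arm or the gripper's body presses on something with over 40 N, if the wrist force passes 120 N, or if a joint passes its speed limit or range.

### The arm

A 6-joint arm with a two-finger parallel gripper is mounted at the origin on a cart in front of the work surface, level with it; the furniture and walls round the work are solid. World frame = base frame: x ahead of the robot, y to its left, z up, the work surface at z = 0. Lengths are in m, angles in degrees, forces in N, time in s.
With the tool pointing down it reaches from about 0.275 to 0.725 m from the base axis. Payload 5.6 kg.
Tool frame: the origin (TCP) lies at the very end of the fingers, on their centre line; the grasp point (between the pads) lies 19 mm behind it; z points along the fingers, y is the line along which they close (so a half turn about z gives the same grasp; the last joint's range is limited). The gripper opens to 85 mm and grips with 20 to 120 N. Pads are 22 mm wide; open, the fingers measure 114 mm over their backs; the gripper's body (76 mm by 85 mm) begins 54 mm behind the grasp point. The pads swing forward as they close: fully open they stand 13 mm farther back than shut.
Start: joints at [85.119, 14.616, 6.199, 0, -81.583, -16.306], TCP at [0.199, 0.513, 0.231] pointing down, gripper open.
Joint ranges: [-168.99, 168.99], [-69.2, 112.95], [-62.41, 85.93], [-164.36, 98.24], [-168.68, -3.75], [-174.98, 174.98]. Speed limits (degrees/s): [147.25, 147.25, 180, 180, 180, 180].

### API

Orientations are given as a 3x3 rotation matrix whose columns are the frame's x, y, z axes.
In Python, from bench import arm gives the robot as it stands. The module is installed in compiled form; this text tells all that it offers.
- The arm moves only by the tool send_rows, never from a script. Its argument "deltas" is a list of rows, each a list of 4 numbers: the shift along the tool's x, y, z in m, then the turn about the tool's z in rad. A call has 1 to 12 rows; each row shifts and turns the commanded pose from where the row before left it, along the tool's axes as they then stand; what a row does not reach is not made up. A row lasts 1/10 s, in which the tool goes at most 50 mm and 8.59 degrees, less where a joint would pass 70% of its speed; a pose out of reach is approached as far as the arm can. A call is refused whole if a number of a shift passes 0.05 or a number of a turn 0.15, either way. A call with a gripper value outside its range is refused whole. "gripper" is the opening, from 0 (shut) to 1 (fully open), set as the call begins (left out, the last holds). The fingers move at their own pace and stop on an object; "squeeze" is the grip in N (left out, the last holds). Time passes only in rows, so rows that do not move let the fingers close. It gives the time, the measured TCP pose, the force, the opening and the grip force at its end, in the units of the state.
- arm.get_state(): the state, without advancing time (a new reading comes with each control period).
- arm.snapshot(name): name is "side" or "top" or "wrist"; returns (picture, depth): 400x640x3 uint8, blue, green, red; 400x640 float32, m along the optical axis (not along the pixel's ray), 0 where there is no reading.
- arm.camera_params(name): a dict with "fx", "fy", "cx", "cy" (pixels), "T" (4x4, takes a point from camera to world coordinates); the wrist camera has in their place "mount" (4x4, takes a point from camera to tool coordinates, whose origin is the TCP and whose axes are the flange's). Camera axes: x right, y up, looking along -z (the intrinsics and any distortion apply to the point x, -y, -z); pixel columns grow to the right and rows downward; lengths in m; the calibration is good to about 2 mm. A picture is of the moment at which its call begins: read the wrist's pose just before it. camera_params takes no time and is no camera call.
- arm.finish_job(): hands the job in; it is judged then, once.
Trained networks look in the newest picture that a camera, given by its name, has taken for a name from the list of things; names that differ only in an ending like _2 or _b are one class to them, and where a whole thing is asked for, a point or a joint stands for the part that bears it (a point fixed in the world has none). Each returns a list of dicts, best first, with "score" (0 to 1); they miss things now and then, are a little off and sometimes report something else, mostly with a low value. They report only what shows in the picture. A call takes as long as a camera call.
- arm.search_frame(target, camera): "box" ([left, top, right, bottom] in pixels, round what is visible of it).
- arm.regions_of(target, camera): "pixels" (400x640 bool, what is visible of it) and "box" ([left, top, right, bottom] in pixels, round what is visible of it).
The state is a dict: "clock": time; "q": joint angles; "joint_velocities": joint speeds; "tau": joint torques, N m; "ee_pos": TCP position; "ee_rot": TCP orientation; "contact_force": force on the tool from outside, world axes, zero at the start; "wrist_torque": the same for the moment, N m; "opening": finger opening in m; "finger_force": force on a finger pad.
Only numpy, scipy, OpenCV 4.12 (cv2) and the standard library are available. Lean on these libraries where they do the work, as an engineer would, in place of code of your own. Each camera call takes 0.05 s, during which the arm holds its last target. There are 200 camera calls.

## Working session

There is one attempt and no reset: what is moved stays moved. The work goes in short steps, Python scripts to look and compute and a tool call to move; the robot and the scene stay as the last step left them, time stands still between calls to the robot, and variables do not carry over. Pictures are saved under pics/ and viewed, at most 10 in all, crops included, and the job is handed in when it is done.

Besides the shell and the picture viewer there is one more tool, called by a JSON object that holds its "name" and its "arguments", one argument or row to a line. send_rows: Moves the arm, as the interface text tells. Its arguments: {"type":"object","properties":{"deltas":{"type":"array","items":{"type":"array","items":{"type":"number"}}},"gripper":{"type":"number"},"squeeze":{"type":"number"}},"required":["deltas"]}

```bash
mkdir -p pics
cat > h.py <<'E'
import numpy as np, cv2
from bench import arm
def T(name, st=None):
    p=arm.camera_params(name)
    if 'T' in p: return p,np.array(p['T'])
    M=np.eye(4);M[:3,:3]=st['ee_rot'];M[:3,3]=st['ee_pos']
    return p,M@np.array(p['mount'])
def snap(name):
    st=arm.get_state(); im,d=arm.snapshot(name); p,M=T(name,st)
    v,u=np.mgrid[0:400,0:640]
    P=np.stack([(u-p['cx'])/p['fx']*d,-(v-p['cy'])/p['fy']*d,-d],-1)@M[:3,:3].T+M[:3,3]
    P[d<=0]=np.nan
    return im,d,P
E
python3 - <<'E'
from h import *
np.set_printoptions(precision=4,suppress=True)
st=arm.get_state();print(st['ee_rot'],st['ee_pos'],st['clock'],st['contact_force'])
for c in ['side','top']:
    im,d,P=snap(c);cv2.imwrite(f'pics/{c}0.png',im);np.savez(f'{c}0.npz',im=im,d=d,P=P)
    p=arm.camera_params(c);print(c,{k:(v if not hasattr(v,'shape') else v.tolist()) for k,v in p.items()})
    for t in ['dispenser','keeper','keeper_peg','film_roll','spindle','sauce_dish_2','soup_spoon_1','tape_roll','pepper_shaker','spice_jar','chili_oil_jar','milk_tea']:
        r=arm.regions_of(t,c)
        for x in r[:1]:
            m=x['pixels']; q=P[m]; q=q[np.isfinite(q[:,0])]
            print(t,round(x['score'],2),np.array(x['box']).astype(int),np.median(q,0),np.percentile(q,3,axis=0),np.percentile(q,97,axis=0))
            np.save(f'm_{c}_{t}.npy',m)
E
```

```text
[[ 0.9324 -0.3615 -0.0006]
 [-0.3615 -0.9324 -0.0018]
 [ 0.0001  0.0019 -1.    ]] [0.1985 0.5124 0.2304] 0.0 [0.117  0.3079 0.212 ]
side {'fx': 385.994910881424, 'fy': 385.994910881424, 'cx': 324.1579778627595, 'cy': 202.78761556075276, 'T': [[0.9267552890911084, 0.17960389488946135, -0.3299501099896646, 0.16926945427485393], [-0.3752345958036913, 0.48462907605393957, -0.7901478701832623, -0.9177524170735462], [0.017989781924660463, 0.8560824140137681, 0.5165261543839411, 0.6781721001111067], [0.0, 0.0, 0.0, 1.0]]}
dispenser 0.68 [289 152 339 201] [0.57   0.1429 0.0744] [0.5142 0.0775 0.0089] [0.6538 0.3074 0.1194]
keeper 0.58 [314 177 336 193] [0.5944 0.0832 0.0794] [0.5593 0.0748 0.061 ] [0.623  0.1057 0.1155]
keeper_peg 0.76 [315 177 338 194] [0.5961 0.0832 0.0758] [0.5627 0.0753 0.061 ] [0.6219 0.0912 0.0995]
film_roll 0.8 [301 153 318 169] [0.5875 0.2307 0.1081] [0.561  0.1437 0.0811] [0.6338 0.2894 0.1187]
spindle 0.77 [308 224 376 275] [ 0.5203 -0.1642  0.0218] [ 0.4455 -0.208   0.0035] [ 0.6699 -0.0916  0.0332]
sauce_dish_2 0.76 [334 219 354 233] [ 0.6025 -0.0299  0.0136] [ 0
[... 1369 characters left out ...]
.5743 -0.0642  0.0012] [ 0.6305 -0.0119  0.0228]
soup_spoon_1 0.49 [369 169 395 199] [ 0.5938 -0.2523  0.0071] [ 0.5602 -0.2808 -0.0013] [ 0.6631 -0.2144  0.0166]
tape_roll 0.82 [314 212 342 243] [ 0.4582 -0.0574  0.0178] [ 0.4128 -0.1061 -0.0001] [ 0.5022 -0.0134  0.0233]
pepper_shaker 0.68 [315 155 336 176] [ 0.6639 -0.0409  0.0908] [ 0.6423 -0.0637  0.0342] [ 0.6937 -0.0203  0.0979]
spice_jar 0.68 [272 227 289 242] [0.4361 0.0964 0.0976] [0.4164 0.0764 0.0658] [0.4588 0.1189 0.1034]
chili_oil_jar 0.63 [220 218 243 237] [0.4583 0.2585 0.083 ] [ 0.429   0.2337 -0.0019] [0.4878 0.2943 0.0898]
milk_tea 0.78 [225 121 253 152] [0.755  0.2238 0.1198] [0.7192 0.1892 0.0437] [0.798  0.2671 0.1567]
```

View pics/top0.png

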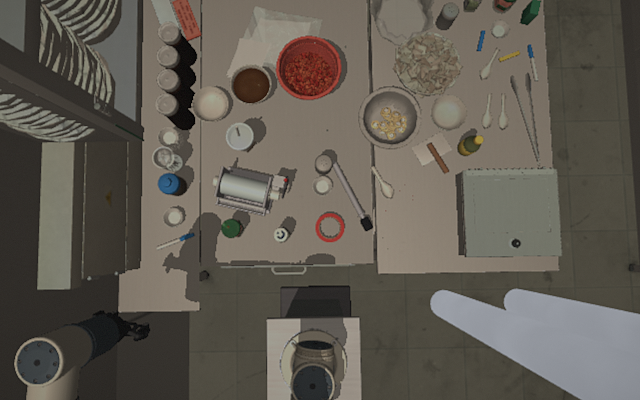

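View pics/side0.png

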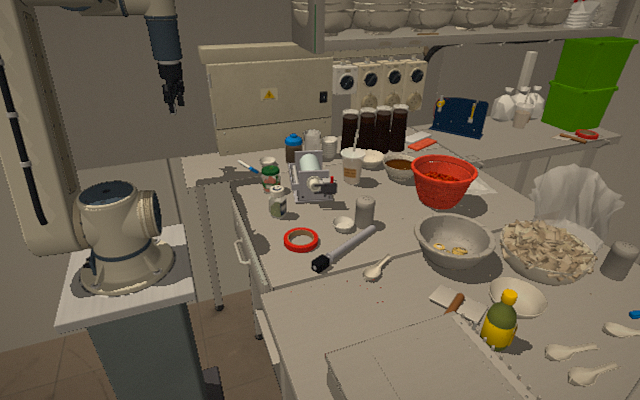

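The top view shows the dispenser around (250,188) with its keeper near (285,186). The spindle runs from its nose at (336,158) to its black knob at (368,225), and the side view agrees. Next I'll fit the axes.

Run:
```python
from h import *
from scipy.optimize import least_squares
np.set_printoptions(precision=4,suppress=True)
for c in ['top','side']:
    z=np.load(c+'0.npz');P=z['P'];im=z['im'].astype(int)
    q=P[np.load(f'm_{c}_film_roll.npy')];q=q[np.isfinite(q[:,0])&(q[:,2]>.085)]
    f=lambda p:np.hypot((q[:,0]-p[0]-p[1]*(q[:,1]-.22))*np.cos(np.arctan(p[1])),q[:,2]-p[2])-.035
    r=least_squares(f,[.59,0,.078],loss='soft_l1',f_scale=.002);print(c,'roll',r.x,len(q),'yext',np.percentile(q[:,1],[1,99]))
    q=P[np.load(f'm_{c}_spindle.npy')];q=q[np.isfinite(q[:,0])&(q[:,2]>.008)]
    m=q.mean(0);u,s,v=np.linalg.svd(q-m,full_matrices=False);d=v[0]*np.sign(v[0][0]);t=(q-m)@d
    print('spindle',m,d,np.degrees(np.arctan2(d[1],d[0])),t.min(),t.max(),m+d*t.min(),m+d*t.max())
    red=(im[...,2]>120)&(im[...,1]<60)&(im[...,0]<80)&(np.abs(P[...,0]-.6)<.1)&(np.abs(P[...,1]-.09)<.06)
    print('red',red.sum(),np.median(P[red],0),np.argwhere(red).mean(0))
```

```text
top roll [0.5935 0.2516 0.0748] 895 yext [0.1465 0.2934]
spindle [ 0.5568 -0.1425  0.0229] [ 0.8923  0.4492 -0.0449] 26.721072546153273 -0.12016072955294864 0.14555060374884868 [ 0.4496 -0.1964  0.0283] [ 0.6867 -0.0771  0.0163]
red 5 [0.6093 0.0799 0.1176] [179.6 285.2]
side roll [0.5919 0.2532 0.0768] 302 yext [0.1384 0.2953]
spindle [ 0.5349 -0.1594  0.0223] [ 0.8919  0.451  -0.0332] 26.82134271275785 -0.09856457604446948 0.16982001551260104 [ 0.447  -0.2038  0.0256] [ 0.6863 -0.0828  0.0167]
red 8 [0.6083 0.0794 0.1105] [178.75 331.25]
```

```bash
cat >> h.py <<'E'
def yaw(st): R=np.array(st['ee_rot']); return np.degrees(np.arctan2(R[1,0],R[0,0]))
def plan(target,yw,n,ref=None):
    """rows: translate linearly from current pose to target, yaw to yw (deg)"""
    st=arm.get_state(); p=np.array(st['ee_pos']); a=yaw(st)
    if ref is not None: p,a=np.array(ref[0]),ref[1]
    dt=(np.array(target)-p)/n; da=((yw-a+180)%360-180)/n
    rows=[]
    for i in range(n):
        t=np.radians(a+i*da); x=np.array([np.cos(t),np.sin(t)]); y=np.array([np.sin(t),-np.cos(t)])
        rows.append([round(float(v),4) for v in (dt[:2]@x,dt[:2]@y,-dt[2],-np.radians(da))])
    print(rows)
E
python3 - <<'E'
from h import *
np.set_printoptions(precision=4,suppress=True)
print(arm.camera_params('wrist'))
plan([0.56,0.06,0.24],-104,13)
E
```

```text
{'fx': 318.0344275682966, 'fy': 318.0344275682966, 'cx': 319.97495394268884, 'cy': 202.93352082272298, 'mount': array([[-0.0004,  0.9639,  0.2663,  0.0675],
       [ 1.    ,  0.0004,  0.0001, -0.0004],
       [-0.0001,  0.2663, -0.9639, -0.1431],
       [ 0.    ,  0.    ,  0.    ,  1.    ]])}
[[0.0385, 0.0224, -0.0007, 0.1112], [0.0408, 0.018, -0.0007, 0.1112], [0.0425, 0.0134, -0.0007, 0.1112], [0.0437, 0.0086, -0.0007, 0.1112], [0.0444, 0.0037, -0.0007, 0.1112], [0.0445, -0.0013, -0.0007, 0.1112], [0.0441, -0.0062, -0.0007, 0.1112], [0.0432, -0.0111, -0.0007, 0.1112], [0.0417, -0.0158, -0.0007, 0.1112], [0.0397, -0.0203, -0.0007, 0.1112], [0.0372, -0.0246, -0.0007, 0.1112], [0.0342, -0.0285, -0.0007, 0.1112], [0.0308, -0.0322, -0.0007, 0.1112]]
```

{"name": "send_rows", "arguments": {
  "deltas": [
    [0.0385, 0.0224, -0.001, 0.111],
    [0.041, 0.018, -0.001, 0.111],
    [0.0425, 0.0134, -0.001, 0.111],
    [0.0437, 0.0086, -0.001, 0.111],
    [0.0444, 0.0037, -0.001, 0.111],
    [0.0445, -0.0013, -0.001, 0.111],
    [0.044, -0.006, -0.001, 0.111],
    [0.043, -0.011, -0.001, 0.111],
    [0.0417, -0.0158, -0.001, 0.111],
    [0.0397, -0.02, -0.001, 0.111],
    [0.037, -0.0246, 0, 0.111],
    [0.034, -0.0285, 0, 0.111]
  ],
  "gripper": 1
}}

```text
clock: 2.5
ee_pos: [0.5332, 0.094, 0.2415]
ee_rot: [[-0.135, -0.991, 0.001], [-0.991, 0.135, 0.0], [-0.0, -0.0, -1.0]]
contact_force: [1.1, 0.8, 0.0]
opening: 0.0853
finger_force: 0.0
```

{"name": "send_rows", "arguments": {
  "deltas": [
    [0.031, -0.032, 0, 0.111],
    [0, 0, 0, 0],
    [0, 0, 0, 0]
  ]
}}

```text
clock: 2.8
ee_pos: [0.5602, 0.0597, 0.2407]
ee_rot: [[-0.241, -0.97, -0.001], [-0.97, 0.241, -0.0], [0.0, 0.001, -1.0]]
contact_force: [-1.3, 0.9, -0.1]
opening: 0.0854
finger_force: 0.0
```

Run:
```python
from h import *
np.set_printoptions(precision=4,suppress=True)
im,d,P=snap('wrist');cv2.imwrite('pics/w1.png',im);st=arm.get_state();print(st['ee_pos'],yaw(st),st['q'],st['clock'])
np.savez('w1.npz',im=im,d=d,P=P)
for t in ['keeper_peg','keeper','spindle','film_roll','pepper_shaker','spice_jar']:
    for x in arm.regions_of(t,'wrist')[:1]:
        m=x['pixels'];q=P[m];q=q[np.isfinite(q[:,0])];print(t,x['score'],np.array(x['box']).astype(int),np.median(q,0));np.save(f'm_w1_{t}.npy',m)
i=im.astype(int);red=(i[...,2]>110)&(i[...,1]<60)&(i[...,0]<80)
q=P[red];q=q[np.isfinite(q[:,0])];top=q[q[:,2]>.1];print('red',red.sum(),len(top),top.mean(0),np.percentile(top,[2,98],axis=0))
```

```text
[0.5598 0.0606 0.2411] -103.86849837501003 [ 22.0838  15.9925   9.4674  -0.0124 -83.4964 -35.9509] 2.85
keeper_peg 0.67 [259 207 330 234] [0.5899 0.0835 0.0812]
keeper 0.89 [256 210 331 236] [0.5921 0.083  0.0804]
spindle 0.63 [170   2 273  78] [ 0.6254 -0.1073  0.0196]
film_roll 0.76 [291 279 359 350] [0.5846 0.1843 0.1064]
pepper_shaker 0.6 [141  72 230 139] [ 0.6595 -0.0422  0.0909]
spice_jar 0.85 [405 159 486 219] [0.4434 0.0907 0.0973]
red 3442 93 [0.6103 0.0782 0.1148] [[0.6073 0.0748 0.1046]
 [0.6139 0.0829 0.1185]]
```

View pics/w1.png

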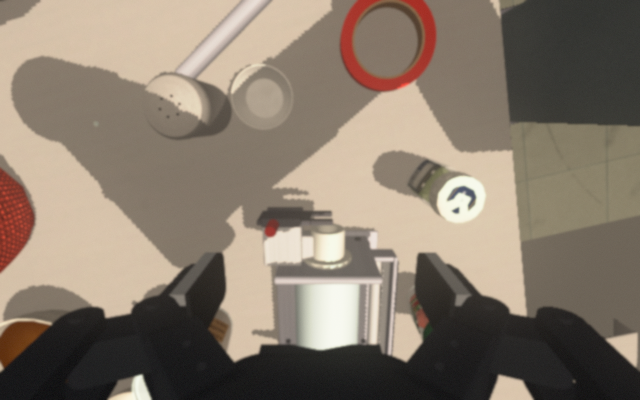

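The wrist view shows the red peg at (272,227), the white bush at (329,242) and the roll at (325,315). I'll fit the bush for the bore position, then go to the peg.

Run:
```python
from h import *
from scipy.optimize import least_squares
np.set_printoptions(precision=4,suppress=True)
z=np.load('w1.npz');P=z['P'];im=z['im'].astype(int)
q=P[np.load('m_w1_film_roll.npy')];q=q[np.isfinite(q[:,0])&(q[:,2]>.09)]
g=lambda p,q,r,y0:np.hypot((q[:,0]-p[0]-p[1]*(q[:,1]-y0))*np.cos(np.arctan(p[1])),q[:,2]-p[2])-r
r=least_squares(g,[.58,.25,.075],args=(q,.035,.18),loss='soft_l1',f_scale=.002);print('roll',r.x,len(q),'x at y=.1:',r.x[0]-.08*r.x[1])
b=P[226:262,310:350].reshape(-1,3);c=im[226:262,310:350].reshape(-1,3)
b=b[np.isfinite(b[:,0])&(b[:,2]>.08)&(b[:,2]<.1)]
f=lambda p:g([p[0],.25,p[1]],b,.018,.1)
s=least_squares(f,[.57,.075],loss='soft_l1',f_scale=.001);print('bush',s.x,len(b),np.abs(s.fun).mean())
yd=np.array([.2425,.970]);t=b[:,:2]@yd;print('bush yd range',np.percentile(t,[0,1,5,50,95]), 'axis x at mouth', )
h,e=np.histogram(t,40);print(h,e[0],e[1]-e[0])
print('peg yd',np.array([.6103,.0782])@yd,'xd',np.array([.6103,.0782])@np.array([.970,-.2425]))
print('bush xd',np.array([s.x[0],.1])@np.array([.970,-.2425]))
plan([0.6105,0.0785,0.14],-104,4)
```

```text
roll [0.5833 0.2479 0.0749] 3728 x at y=.1: 0.5634463643440001
bush [0.5634 0.0751] 1100 0.0009857845460105295
bush yd range [0.2371 0.2375 0.238  0.2527 0.2668] axis x at mouth
[ 51  50  32  24  32  23  32  28  26  21  32  23  28  26  26  25  33  18
  26  31  29  23  26  23  28  20  29  22  30  23  23  29  25  29  32 100
  17   1   3   1] 0.23713536315159045 0.0008322507309829752
peg yd 0.22385175 xd 0.5730274999999999
bush xd 0.5222126985953988
[[-0.0072, -0.0114, 0.0254, 0.001], [-0.0072, -0.0113, 0.0254, 0.001], [-0.0072, -0.0113, 0.0254, 0.001], [-0.0072, -0.0113, 0.0254, 0.001]]
```

{"name": "send_rows", "arguments": {
  "deltas": [
    [-0.0075, -0.0113, 0.035, 0],
    [-0.0075, -0.0113, 0.035, 0],
    [-0.0075, -0.0113, 0.035, 0],
    [-0.0072, -0.0113, 0.025, 0],
    [0, 0, 0.011, 0],
    [0, 0, 0, 0]
  ]
}}

```text
clock: 3.75
ee_pos: [0.6097, 0.0787, 0.0987]
ee_rot: [[-0.239, -0.971, -0.003], [-0.971, 0.239, -0.001], [0.002, 0.003, -1.0]]
contact_force: [0.5, 0.2, 0.8]
opening: 0.0854
finger_force: 0.0
```

{"name": "send_rows", "arguments": {
  "deltas": [
    [0, 0, 0, 0],
    [0, 0, 0, 0],
    [0, 0, 0, 0],
    [0, 0, 0, 0],
    [0, 0, 0, 0],
    [0, 0, 0, 0],
    [0, 0, 0, 0],
    [0, 0, 0, 0]
  ],
  "gripper": 0,
  "squeeze": 30
}}

```text
clock: 4.55
ee_pos: [0.6111, 0.0787, 0.1008]
ee_rot: [[-0.239, -0.971, 0.001], [-0.971, 0.239, -0.0], [-0.0, -0.001, -1.0]]
contact_force: [-2.0, 0.6, 4.2]
opening: 0.0081
finger_force: 29.3
```

{"name": "send_rows", "arguments": {
  "deltas": [
    [0, -0.004, 0, 0],
    [0, -0.006, 0, 0],
    [0, -0.006, 0, 0],
    [0, -0.006, 0, 0],
    [0, -0.005, 0, 0],
    [0, -0.003, 0, 0],
    [0, 0, 0, 0]
  ]
}}

```text
clock: 5.25
ee_pos: [0.6395, 0.0716, 0.1007]
ee_rot: [[-0.24, -0.971, -0.002], [-0.971, 0.24, 0.0], [0.0, 0.002, -1.0]]
contact_force: [-7.2, 2.3, 8.8]
opening: 0.0081
finger_force: 29.9
```

{"name": "send_rows", "arguments": {
  "deltas": [
    [0, -0.002, 0, 0],
    [0, -0.002, 0, 0],
    [0, -0.002, 0, 0],
    [0, 0, 0, 0]
  ]
}}

```text
clock: 5.65
ee_pos: [0.6399, 0.0714, 0.1003]
ee_rot: [[-0.239, -0.971, -0.012], [-0.971, 0.239, 0.002], [0.001, 0.013, -1.0]]
contact_force: [-24.6, 8.7, 19.1]
opening: 0.0078
finger_force: 31.3
```

Run:
```python
from h import *
im,d,P=snap('wrist');cv2.imwrite('pics/w2.png',im[150:330,180:480].repeat(2,0).repeat(2,1));st=arm.get_state();print(st['ee_pos'],st['contact_force'])
```

```text
[0.63986539 0.07141898 0.1003455 ] [-23.90739382   7.38029476  19.37740145]
```

View pics/w2.png

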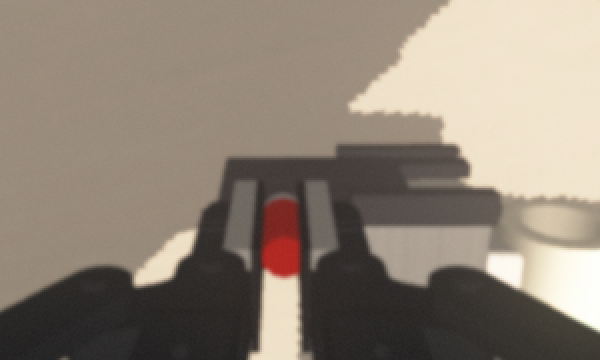

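The pads hold the red peg at about (282,240) in the crop. Measured peg xd 0.603 matches the full-back stop at 0.603, and the force rose there. I'll unload, release and go to the spindle.

{"name": "send_rows", "arguments": {
  "deltas": [
    [0, 0.003, 0, 0],
    [0, 0.002, 0, 0],
    [0, 0, 0, 0]
  ]
}}

```text
clock: 6.0
ee_pos: [0.6395, 0.0716, 0.1006]
ee_rot: [[-0.239, -0.971, -0.003], [-0.971, 0.239, 0.0], [0.0, 0.003, -1.0]]
contact_force: [-9.7, 2.9, 10.1]
opening: 0.008
finger_force: 30.2
```

{"name": "send_rows", "arguments": {
  "deltas": [
    [0, 0, 0, 0],
    [0, 0, 0, 0],
    [0, 0, -0.02, 0],
    [0, 0, -0.04, 0],
    [0, 0, -0.045, 0]
  ],
  "gripper": 0.5
}}

```text
clock: 6.5
ee_pos: [0.6405, 0.0708, 0.2045]
ee_rot: [[-0.24, -0.971, -0.004], [-0.971, 0.24, -0.001], [0.002, 0.003, -1.0]]
contact_force: [0.5, 0.1, 0.8]
opening: 0.0427
finger_force: 0.0
```

Run:
```python
from h import *
st=arm.get_state();print(st['ee_pos'],yaw(st),st['contact_force'])
plan([0.565,-0.142,0.20],-153.2,7)
```

```text
[0.6405236  0.07078629 0.20445287] -103.88470382959156 [0.51269831 0.05168654 0.75070522]
[[0.0321, 0.0032, 0.0006, 0.123], [0.0322, -0.0008, 0.0006, 0.123], [0.0319, -0.0047, 0.0006, 0.123], [0.0311, -0.0086, 0.0006, 0.123], [0.0298, -0.0124, 0.0006, 0.123], [0.0281, -0.0159, 0.0006, 0.123], [0.0259, -0.0192, 0.0006, 0.123]]
```

{"name": "send_rows", "arguments": {
  "deltas": [
    [0.032, 0.003, 0, 0.123],
    [0.032, -0.001, 0, 0.123],
    [0.032, -0.005, 0, 0.123],
    [0.031, -0.0085, 0, 0.123],
    [0.03, -0.0125, 0, 0.123],
    [0.028, -0.016, 0, 0.123],
    [0.026, -0.019, 0, 0.123],
    [0, 0, 0, 0],
    [0, 0, 0, 0]
  ]
}}

```text
clock: 7.4
ee_pos: [0.5661, -0.1424, 0.2049]
ee_rot: [[-0.893, -0.45, -0.0], [-0.45, 0.893, 0.0], [0.0, 0.0, -1.0]]
contact_force: [0.4, -0.1, -0.1]
opening: 0.0424
finger_force: 0.0
```

```bash
cat > sp.py <<'E'
from h import *
np.set_printoptions(precision=4,suppress=True)
im,d,P=snap('wrist');cv2.imwrite('pics/w3.png',im);st=arm.get_state();print(st['ee_pos'],yaw(st),st['clock'])
np.savez('w3.npz',im=im,P=P)
x=arm.regions_of('spindle','wrist')[0];m=x['pixels'];print(x['score'],np.array(x['box']).astype(int))
q=P[m];q=q[np.isfinite(q[:,0])&(q[:,2]>.012)&(q[:,2]<.045)]
c=q.mean(0);u,s,v=np.linalg.svd(q[:,:2]-c[:2],full_matrices=False);dr=v[0]*np.sign(v[0][0]);n=np.array([-dr[1],dr[0]])
t=(q[:,:2]-c[:2])@dr;w=(q[:,:2]-c[:2])@n
print('dir',np.degrees(np.arctan2(dr[1],dr[0])),'ends',c[:2]+dr*t.min(),c[:2]+dr*t.max(),t.max()-t.min())
for a in np.arange(t.min(),t.max(),.015):
    k=(t>=a)&(t<a+.015)
    if k.sum()>5:print(round(a-t.min(),3),k.sum(),'centre',c[:2]+dr*(a+.0075)+n*(np.percentile(w[k],3)+np.percentile(w[k],97))/2,'width',np.percentile(w[k],97)-np.percentile(w[k],3),'top',np.percentile(q[k,2],90))
E
python3 sp.py
```

```text
[ 0.5663 -0.1417  0.2048] -153.18444590370055 7.45
0.85 [302  45 341 292]
dir 26.626774692755575 ends [ 0.4479 -0.199 ] [ 0.6878 -0.0787] 0.26838307111778475
0.0 532 centre [ 0.4546 -0.1957] width 0.02675637011850643 top 0.03194665335180115
0.015 567 centre [ 0.4682 -0.1893] width 0.028205404160077427 top 0.03177518435913609
0.03 513 centre [ 0.4814 -0.1821] width 0.027435441260368787 top 0.03113212621546041
0.045 258 centre [ 0.4947 -0.1753] width 0.022549284701986347 top 0.028320720736058586
0.06 329 centre [ 0.5081 -0.1685] width 0.0192079235931126 top 0.025903632459892544
0.075 300 centre [ 0.5215 -0.1618] width 0.01939486160391744 top 0.024437052581742225
0.09 285 centre [ 0.5351 -0.1555] width 0.01859594992149033 top 0.024383955253538855
0.105 271 centre [ 0.5486 -0.1488] width 0.01862688495444747 top 0.023680679739324195
0.12 264 centre [ 0.5619 -0.1419] width 0.01906497245453663 top 0.023490332523091146
0.135 245 centre [ 0.5755 -0.1357] width 0.01815429278174254 top 0.02321407249356665
0.15 250 centre [ 0.5887 -0.1284] width 0.019603366130739427 top 0.022663958585825338
0.165 229 centre [ 0.602  -0.1215] width 0.017765986896241422 top 0.022389985371725353
0.18 203 centre [ 0.6157 -0.1153] width 0.016634681658395455 top 0.022125824698297325
0.195 200 centre [ 0.6291 -0.1086] width 0.016771244265603332 top 0.02175385969115628
0.21 198 centre [ 0.6422 -0.1013] width 0.018231041010345388 top 0.021217381477622765
0.225 202 centre [ 0.6556 -0.0945] width 0.018444850951710258 top 0.02091325408499587
0.24 191 centre [ 0.669  -0.0878] width 0.018658137552293348 top 0.020637586524025975
0.255 92 centre [ 0.6823 -0.0809] width 0.01431638500768596 top 0.02013989396574067
```

View pics/w3.png

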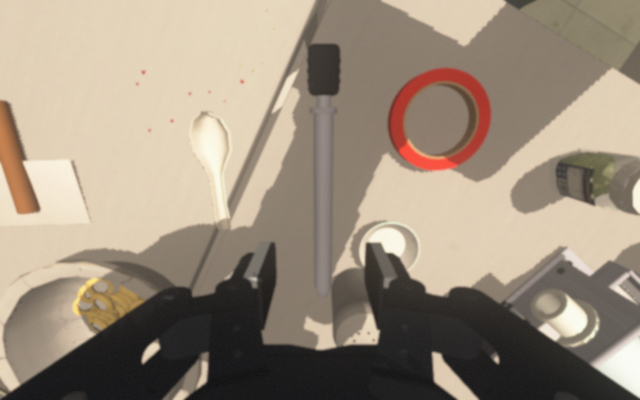

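The wrist view shows the spindle clear along columns 310-340, with its knob at (323,70) and nose at (323,290). Clearance to the dish and tape is fine, so I'll grip at spindle x≈65 mm.

{"name": "send_rows", "arguments": {
  "deltas": [
    [0.0042, 0.0024, 0.03, 0.003],
    [0, 0, 0.045, 0],
    [0, 0, 0.045, 0],
    [0, 0, 0.045, 0],
    [0, 0, 0.025, 0],
    [0, 0, 0.01, 0],
    [0, 0, 0, 0]
  ]
}}

```text
clock: 8.2
ee_pos: [0.5609, -0.1407, 0.0042]
ee_rot: [[-0.893, -0.449, -0.002], [-0.449, 0.893, -0.0], [0.002, 0.001, -1.0]]
contact_force: [-0.5, 0.2, 0.2]
opening: 0.0425
finger_force: 0.0
```

{"name": "send_rows", "arguments": {
  "deltas": [
    [0, 0, 0, 0],
    [0, 0, 0, 0],
    [0, 0, 0, 0],
    [0, 0, 0, 0],
    [0, 0, 0, 0],
    [0, 0, 0, 0]
  ],
  "gripper": 0,
  "squeeze": 100
}}

```text
clock: 8.8
ee_pos: [0.5629, -0.1413, 0.0076]
ee_rot: [[-0.894, -0.449, 0.005], [-0.449, 0.894, -0.0], [-0.004, -0.002, -1.0]]
contact_force: [0.0, 1.3, 7.3]
opening: 0.0162
finger_force: 98.0
```

{"name": "send_rows", "arguments": {
  "deltas": [
    [0, 0, -0.005, 0],
    [0, 0, -0.015, 0],
    [0, 0, -0.03, 0],
    [0, 0, -0.035, 0],
    [0, 0, -0.035, 0],
    [0, 0, -0.03, 0],
    [0, 0, -0.015, 0],
    [0, 0, 0, 0]
  ]
}}

```text
clock: 9.6
ee_pos: [0.5619, -0.1414, 0.1726]
ee_rot: [[-0.894, -0.448, 0.004], [-0.448, 0.894, 0.0], [-0.004, -0.002, -1.0]]
contact_force: [0.8, 0.4, -5.5]
opening: 0.0164
finger_force: 98.3
```

Run:
```python
from h import *
st=arm.get_state();print(st['ee_pos'],yaw(st),st['contact_force'],st['wrist_torque'],st['opening'])
plan([0.5253,-0.0516,0.17],-104,9)
```

```text
[ 0.56191467 -0.14141011  0.17256906] -153.37599427312455 [ 0.773015    0.36095515 -5.48618479] [-0.03325832 -0.0250155  -0.00205392] 0.016369147100354288
[[-0.0008, 0.0107, 0.0003, -0.0958], [-0.0019, 0.0106, 0.0003, -0.0958], [-0.0029, 0.0104, 0.0003, -0.0958], [-0.0038, 0.0101, 0.0003, -0.0958], [-0.0048, 0.0097, 0.0003, -0.0958], [-0.0057, 0.0092, 0.0003, -0.0958], [-0.0065, 0.0086, 0.0003, -0.0958], [-0.0073, 0.0079, 0.0003, -0.0958], [-0.0081, 0.0072, 0.0003, -0.0958]]
```

{"name": "send_rows", "arguments": {
  "deltas": [
    [-0.001, 0.0107, 0, -0.06],
    [-0.002, 0.0106, 0, -0.0958],
    [-0.003, 0.0104, 0, -0.0958],
    [-0.004, 0.01, 0, -0.0958],
    [-0.005, 0.0097, 0, -0.0958],
    [-0.0057, 0.0092, 0, -0.0958],
    [-0.0065, 0.0086, 0, -0.0958],
    [-0.0073, 0.0079, 0, -0.0958],
    [-0.008, 0.0072, 0, -0.0958],
    [0, 0, 0.02, -0.036],
    [0, 0, 0.02, 0],
    [0, 0, 0, 0]
  ]
}}

```text
clock: 10.8
ee_pos: [0.5242, -0.0499, 0.1256]
ee_rot: [[-0.242, -0.97, -0.01], [-0.97, 0.242, 0.0], [0.002, 0.01, -1.0]]
contact_force: [-0.6, -0.3, -5.8]
opening: 0.0166
finger_force: 98.3
```

```bash
cat > hand.py <<'E'
from h import *
import sys
np.set_printoptions(precision=4,suppress=True)
yd=np.array([.2419,.9703]);xd=np.array([.9703,-.2419])
for c in sys.argv[1:]:
    im,d,P=snap(c);st=arm.get_state();e=np.array(st['ee_pos'])
    r=arm.regions_of('spindle',c)
    if not r: print(c,'none');continue
    x=r[0];q=P[x['pixels']];q=q[np.isfinite(q[:,0])&(q[:,2]>.035)&(np.abs(q[:,:2]@xd-.5225)<.035)]
    print(c,x['score'],np.array(x['box']).astype(int),len(q),'tcp',e,'yaw',yaw(st),'tcp xd,yd',e[:2]@xd,e[:2]@yd)
    t=q[:,:2]@yd;w=q[:,:2]@xd
    print('yd range',t.min(),t.max())
    for a in np.arange(t.min(),t.max(),.02):
        k=(t>=a)&(t<a+.02)
        if k.sum()>5:print(round(a+.01,4),k.sum(),'xd',np.percentile(w[k],[3,50,97]),'z',np.percentile(q[k,2],[5,95]))
E
python3 hand.py wrist side top; python3 -c "
from h import *
im,d,P=snap('wrist');cv2.imwrite('pics/w4.png',im)"
```

```text
wrist 0.57 [269   2 367 349] 17733 tcp [ 0.5257 -0.0502  0.1277] yaw -103.98011167018333 tcp xd,yd 0.5221934965594218 0.07845415939156374
yd range -0.02658712569475815 0.1251037583489808
-0.0166 5382 xd [0.5072 0.5214 0.5353] z [0.1462 0.1506]
0.0034 2886 xd [0.5102 0.5213 0.5324] z [0.1367 0.1477]
0.0234 2387 xd [0.512  0.521  0.5302] z [0.1361 0.1435]
0.0434 2090 xd [0.512  0.5212 0.5303] z [0.1351 0.1429]
0.0634 1761 xd [0.5122 0.5214 0.5301] z [0.1354 0.1421]
0.0834 1381 xd [0.5136 0.521  0.5288] z [0.1371 0.1415]
0.1034 1365 xd [0.5124 0.5215 0.5298] z [0.1349 0.1407]
0.1234 481 xd [0.5113 0.521  0.5304] z [0.1316 0.14  ]
side 0.74 [286 228 319 250] 0 tcp [ 0.528  -0.0502  0.1304] yaw -103.9622807253331 tcp xd,yd 0.5244301621693467 0.07896127746330503Traceback (most recent call last):
  File "hand.py", line 12, in <module>
    print('yd range',t.min(),t.max())
                     ~~~~~^^
    return umr_minimum(a, axis, None, out, keepdims, initial, where)
ValueError: zero-size array to reduction operation minimum which has no identity
```

View pics/w4.png

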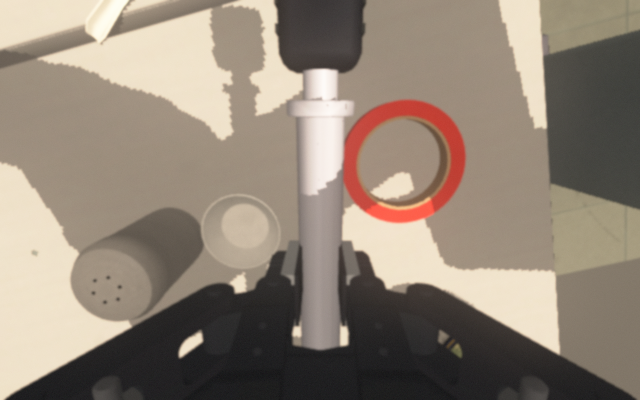

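Spindle is in line with the bore axis (yaw error ≈0). I'll average a few readings, since the pose readings are noisy.

Run:
```python
from h import *
np.set_printoptions(precision=4,suppress=True)
yd=np.array([.2419,.9703]);xd=np.array([.9703,-.2419])
L=[];
for i in range(6):
    st=arm.get_state();e=np.array(st['ee_pos']);im,d,P=snap('wrist')
    q=P[2:345,270:370].reshape(-1,3);q=q[np.isfinite(q[:,0])&(q[:,2]>.1)];t=q[:,:2]@yd
    k=(t>.01)&(t<.06);L.append([*(e[:2]@xd,e[:2]@yd,e[2]),yaw(st),np.median(q[k,:2]@xd),np.percentile(q[k,2],97)])
print(np.array(L));print(np.mean(L,0),np.std(L,0))
# collar: seat edge
q=q[(np.abs(q[:,:2]@xd-.5225)>.0115)&(np.abs(q[:,:2]@xd-.5225)<.0145)];t=q[:,:2]@yd;print(np.histogram(t[t>-.03],bins=np.arange(-.03,.03,.002)))
```

```text
[[   0.5249    0.0792    0.1312 -103.9617    0.5252    0.1518]
 [   0.5249    0.0793    0.1312 -103.965     0.5251    0.1519]
 [   0.5248    0.0793    0.1311 -103.9661    0.5254    0.1518]
 [   0.5247    0.0792    0.131  -103.9667    0.5249    0.1516]
 [   0.5246    0.0792    0.1308 -103.9619    0.5248    0.1515]
 [   0.5245    0.0792    0.1307 -103.9588    0.5248    0.1514]]
[   0.5248    0.0792    0.131  -103.9634    0.525     0.1517] [0.0002 0.     0.0002 0.0028 0.0002 0.0002]
(array([ 0,  0, 24, 69, 77, 82, 96, 67, 65, 68, 69, 58, 69,  0,  0,  0,  0,
        0, 28, 37, 40, 11,  5, 10, 10, 10, 10,  9, 10]), array([-0.03 , -0.028, -0.026, -0.024, -0.022, -0.02 , -0.018, -0.016,
       -0.014, -0.012, -0.01 , -0.008, -0.006, -0.004, -0.002,  0.   ,
        0.002,  0.004,  0.006,  0.008,  0.01 ,  0.012,  0.014,  0.016,
        0.018,  0.02 ,  0.022,  0.024,  0.026,  0.028]))
```

{"name": "send_rows", "arguments": {
  "deltas": [
    [0, 0.0022, 0.015, 0],
    [0, 0, 0.02, 0],
    [0, 0, 0.015, 0],
    [0, 0, 0.0075, 0],
    [0, 0, 0, 0],
    [0, 0, 0, 0],
    [0, 0, 0, 0]
  ]
}}

```text
clock: 12.05
ee_pos: [0.5266, -0.0495, 0.0738]
ee_rot: [[-0.241, -0.971, 0.002], [-0.971, 0.241, 0.0], [-0.001, -0.002, -1.0]]
contact_force: [-0.6, 0.1, -4.3]
opening: 0.0159
finger_force: 98.6
```

```bash
python3 hand.py wrist
python3 - <<'E'
from h import *
im,d,P=snap('side');cv2.imwrite('pics/s5.png',cv2.resize(im[150:260,260:400],None,fx=5,fy=5,interpolation=cv2.INTER_CUBIC))
st=arm.get_state();print(st['ee_pos'],st['contact_force'])
E
```

```text
wrist 0.78 [271   3 366 347] 17544 tcp [ 0.5265 -0.0494  0.0738] yaw -103.9470137662667 tcp xd,yd 0.5228252484391084 0.07940486189754137
yd range -0.025729211177327235 0.1252091831687222
-0.0157 5303 xd [0.5095 0.5235 0.5373] z [0.0945 0.0985]
0.0043 2875 xd [0.5121 0.5235 0.5344] z [0.0847 0.0957]
0.0243 2386 xd [0.5142 0.5232 0.5325] z [0.084  0.0916]
0.0443 2052 xd [0.5146 0.5235 0.5323] z [0.0844 0.0911]
0.0643 1736 xd [0.5144 0.5231 0.5321] z [0.084  0.0904]
0.0843 1368 xd [0.5158 0.5231 0.5309] z [0.0853 0.0896]
0.1043 1357 xd [0.5146 0.5231 0.5319] z [0.0831 0.089 ]
0.1243 467 xd [0.5136 0.5231 0.5326] z [0.0803 0.0885]
[ 0.52622613 -0.04946872  0.07346157] [-0.97458737  0.2915562  -4.70716361]
```

View pics/s5.png

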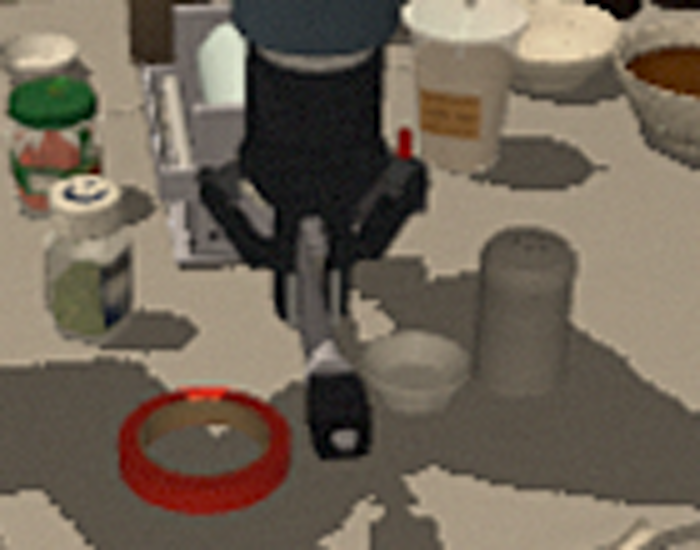

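The side crop shows the spindle held level behind the gripper, the peg drawn back at (405,143), and clear space around. Start inserting.

{"name": "send_rows", "arguments": {
  "deltas": [
    [-0.005, 0.0005, 0, 0],
    [-0.006, 0, 0, 0],
    [-0.006, 0, 0, 0],
    [-0.006, 0, 0, 0],
    [-0.005, 0, 0.0005, 0],
    [-0.005, 0, 0.0005, 0],
    [-0.004, 0, 0.0005, 0],
    [0, 0, 0, 0]
  ]
}}

```text
clock: 13.0
ee_pos: [0.5346, -0.0128, 0.0713]
ee_rot: [[-0.241, -0.971, 0.001], [-0.971, 0.241, 0.0], [-0.001, -0.001, -1.0]]
contact_force: [0.4, 0.7, -3.9]
opening: 0.016
finger_force: 98.6
```

{"name": "send_rows", "arguments": {
  "deltas": [
    [-0.005, 0, 0.0003, 0],
    [-0.006, 0, 0.0003, 0],
    [-0.006, 0, 0.0003, 0],
    [-0.006, 0, 0.0003, 0],
    [-0.006, 0, 0.0003, 0],
    [-0.006, 0, 0.0003, 0],
    [-0.005, 0, 0, 0],
    [0, 0, 0, 0]
  ]
}}

```text
clock: 13.8
ee_pos: [0.5444, 0.0264, 0.0696]
ee_rot: [[-0.241, -0.971, 0.001], [-0.971, 0.241, 0.001], [-0.001, -0.001, -1.0]]
contact_force: [-0.0, 0.8, -2.5]
opening: 0.0158
finger_force: 98.7
```

{"name": "send_rows", "arguments": {
  "deltas": [
    [-0.005, 0, 0.0003, 0],
    [-0.006, 0, 0.0003, 0],
    [-0.006, 0, 0.0003, 0],
    [-0.006, 0, 0.0003, 0],
    [-0.006, 0, 0, 0],
    [-0.006, 0, 0, 0],
    [-0.006, 0, 0, 0],
    [-0.003, 0, 0, 0],
    [0, 0, 0, 0]
  ]
}}

```text
clock: 14.7
ee_pos: [0.555, 0.0688, 0.0686]
ee_rot: [[-0.241, -0.971, 0.001], [-0.971, 0.241, 0.001], [-0.001, -0.001, -1.0]]
contact_force: [-0.9, -0.3, 3.7]
opening: 0.0164
finger_force: 99.1
```

```bash
python3 hand.py wrist; python3 -c "
from h import *
st=arm.get_state();print(st['contact_force'],st['wrist_torque'],st['q'])"
```

```text
wrist 0.59 [272   1 365 345] 17552 tcp [0.555  0.0688 0.0686] yaw -103.9399374912819 tcp xd,yd 0.5218293663591583 0.2009926066920708
yd range 0.09478374619850807 0.24236104967009287
0.1048 5057 xd [0.5082 0.5221 0.5365] z [0.0857 0.0901]
0.1248 2947 xd [0.5107 0.5221 0.5339] z [0.0767 0.0881]
0.1448 2344 xd [0.513  0.5221 0.5314] z [0.0768 0.0845]
0.1648 2074 xd [0.5132 0.5221 0.5314] z [0.077  0.0845]
0.1848 1823 xd [0.5132 0.5221 0.5313] z [0.0777 0.0845]
0.2048 1479 xd [0.5142 0.522  0.5302] z [0.0801 0.0848]
0.2248 1418 xd [0.5135 0.522  0.5307] z [0.0788 0.0846]
0.2448 410 xd [0.5131 0.5225 0.532 ] z [0.0756 0.0845]
[-0.0466708   0.02337532  2.33234203] [ 0.46672577  0.09733797 -0.00766106] [ 2.30705409e+01  2.14916132e+01 -8.75808761e+00 -4.51971965e-02
 -5.96532265e+01 -3.69936038e+01]
```

{"name": "send_rows", "arguments": {
  "deltas": [
    [0, 0, 0, 0],
    [0, 0, 0, 0],
    [0, 0, 0, 0],
    [0, 0, -0.02, 0],
    [0, 0, -0.04, 0],
    [0.02, 0, -0.04, 0],
    [0.045, 0, 0, 0],
    [0.044, 0, 0, 0],
    [0, 0, 0, 0],
    [0, 0, 0, 0]
  ],
  "gripper": 0.6
}}

```text
clock: 15.8
ee_pos: [0.5279, -0.0386, 0.1683]
ee_rot: [[-0.243, -0.97, -0.0], [-0.97, 0.243, 0.0], [-0.0, 0.0, -1.0]]
contact_force: [-0.1, 0.2, 0.4]
opening: 0.0511
finger_force: 0.0
```

```bash
python3 hand.py wrist; python3 -c "
from h import *
im,d,P=snap('wrist');cv2.imwrite('pics/w6.png',im)"
```

```text
wrist 0.76 [297 179 338 350] 4821 tcp [ 0.5282 -0.0378  0.1681] yaw -104.00277067642367 tcp xd,yd 0.5216201063386899 0.09105859745301882
yd range 0.07055912948953248 0.21907551377082174
0.0806 1098 xd [0.5097 0.5232 0.5361] z [0.0702 0.0819]
0.1006 995 xd [0.5094 0.5232 0.5372] z [0.0786 0.083 ]
0.1206 644 xd [0.511  0.5226 0.5346] z [0.0675 0.0823]
0.1406 501 xd [0.5135 0.5226 0.5326] z [0.0717 0.0815]
0.1606 497 xd [0.5143 0.5227 0.5318] z [0.0739 0.0805]
0.1806 471 xd [0.5143 0.5227 0.532 ] z [0.0751 0.0815]
0.2006 482 xd [0.5132 0.5227 0.5323] z [0.0741 0.0825]
0.2206 133 xd [0.5131 0.5228 0.5325] z [0.0735 0.0828]
```

View pics/w6.png

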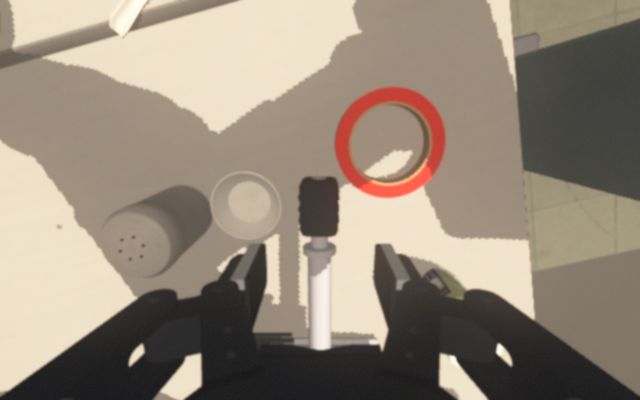

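The wrist view shows the spindle hanging in the bearing, with the knob at (319,207) sagging about 7 mm. Regrip on the knob.

{"name": "send_rows", "arguments": {
  "deltas": [
    [0, -0.0015, 0.04, 0],
    [0, 0, 0.04, 0],
    [0, 0, 0.023, 0],
    [0, 0, 0.01, 0],
    [0, 0, 0, 0]
  ]
}}

```text
clock: 16.45
ee_pos: [0.5292, -0.0376, 0.0542]
ee_rot: [[-0.24, -0.971, -0.003], [-0.971, 0.24, -0.001], [0.001, 0.002, -1.0]]
contact_force: [-0.5, -0.0, 0.0]
opening: 0.0512
finger_force: 0.0
```

{"name": "send_rows", "arguments": {
  "deltas": [
    [0, 0, 0, 0],
    [0, 0, 0, 0],
    [0, 0, 0, 0],
    [0, 0, 0, 0],
    [0, 0, 0, 0]
  ],
  "gripper": 0,
  "squeeze": 60
}}

```text
clock: 16.95
ee_pos: [0.5305, -0.0377, 0.0561]
ee_rot: [[-0.241, -0.97, 0.002], [-0.97, 0.241, 0.001], [-0.001, -0.002, -1.0]]
contact_force: [-0.6, 2.7, 1.6]
opening: 0.0286
finger_force: 60.9
```

{"name": "send_rows", "arguments": {
  "deltas": [
    [0, 0, -0.002, 0],
    [0, 0, -0.002, 0],
    [0, 0, -0.002, 0],
    [0, 0, 0, 0],
    [0, 0, 0, 0]
  ]
}}

```text
clock: 17.45
ee_pos: [0.5288, -0.0385, 0.0607]
ee_rot: [[-0.241, -0.97, -0.002], [-0.97, 0.241, -0.001], [0.001, 0.002, -1.0]]
contact_force: [-0.4, -0.8, -3.9]
opening: 0.029
finger_force: 59.3
```

```bash
python3 hand.py wrist; python3 -c "
from h import *
st=arm.get_state();print(st['contact_force'],st['wrist_torque'])"
```

```text
wrist 0.87 [283 217 355 348] 8312 tcp [ 0.5288 -0.0385  0.0607] yaw -103.96303639027627 tcp xd,yd 0.5224527361479466 0.09058585875829886
yd range 0.0692277804125664 0.1281495833150773
0.0792 4051 xd [0.5095 0.5227 0.536 ] z [0.0661 0.0853]
0.0992 2847 xd [0.5093 0.5227 0.5363] z [0.0828 0.0859]
0.1192 1414 xd [0.5101 0.5227 0.5351] z [0.0689 0.0852]
[ 0.23823056 -0.2916649  -5.03177998] [-0.54142593  0.19272675  0.05576403]
```

{"name": "send_rows", "arguments": {
  "deltas": [
    [-0.004, 0, -0.0005, 0],
    [-0.006, 0, -0.0005, 0],
    [-0.006, 0, -0.0005, 0],
    [-0.006, 0, -0.0005, 0],
    [-0.006, 0, -0.0005, 0],
    [-0.006, 0, 0, 0],
    [-0.006, 0, 0, 0],
    [-0.005, 0, 0, 0],
    [0, 0, 0, 0]
  ]
}}

```text
clock: 18.45
ee_pos: [0.5406, 0.0065, 0.0637]
ee_rot: [[-0.241, -0.971, 0.0], [-0.971, 0.241, 0.001], [-0.001, 0.0, -1.0]]
contact_force: [-2.1, 2.8, -3.8]
opening: 0.0289
finger_force: 59.6
```

{"name": "send_rows", "arguments": {
  "deltas": [
    [-0.005, 0, 0, 0],
    [-0.006, 0, 0, 0],
    [-0.006, 0, 0, 0],
    [-0.006, 0, 0, 0],
    [-0.006, 0, 0, 0],
    [-0.004, 0, 0, 0],
    [0, 0, 0, 0]
  ]
}}

```text
clock: 19.15
ee_pos: [0.5486, 0.0386, 0.0639]
ee_rot: [[-0.241, -0.971, 0.0], [-0.971, 0.241, 0.001], [-0.001, 0.0, -1.0]]
contact_force: [-3.9, 1.0, -0.9]
opening: 0.0291
finger_force: 60.1
```

```bash
python3 hand.py wrist; python3 -c "
from h import *
st=arm.get_state();print(st['contact_force'],st['wrist_torque'])"
```

```text
wrist 0.86 [281 220 357 349] 8291 tcp [0.5485 0.0386 0.0638] yaw -103.92721952526348 tcp xd,yd 0.5229203110378844 0.17010075683428505
yd range 0.14849086374413323 0.2094134201825035
0.1585 4044 xd [0.51   0.5232 0.5364] z [0.0691 0.0885]
0.1785 2815 xd [0.5099 0.5232 0.5368] z [0.086 0.089]
0.1985 1431 xd [0.5107 0.5231 0.5354] z [0.072  0.0883]
[-4.5822507   2.38727463 -0.8307274 ] [0.55781904 1.78222209 0.38235288]
```

{"name": "send_rows", "arguments": {
  "deltas": [
    [-0.003, 0.0008, 0, 0],
    [-0.004, 0, 0, 0],
    [-0.004, 0, 0, 0],
    [-0.004, 0, 0, 0],
    [-0.004, 0, 0, 0],
    [-0.003, 0, 0, 0],
    [0, 0, 0, 0]
  ]
}}

```text
clock: 19.95
ee_pos: [0.5534, 0.0593, 0.0644]
ee_rot: [[-0.241, -0.971, 0.001], [-0.971, 0.241, -0.001], [0.0, -0.001, -1.0]]
contact_force: [-4.2, -2.9, 3.8]
opening: 0.029
finger_force: 60.6
```

{"name": "send_rows", "arguments": {
  "deltas": [
    [-0.002, 0, 0, 0],
    [-0.002, 0, 0, 0],
    [-0.002, 0, 0, 0],
    [0, 0, 0, 0]
  ]
}}

```text
clock: 20.35
ee_pos: [0.5545, 0.064, 0.0646]
ee_rot: [[-0.241, -0.971, -0.0], [-0.971, 0.241, -0.002], [0.002, -0.0, -1.0]]
contact_force: [-5.6, -5.6, 5.4]
opening: 0.0289
finger_force: 60.8
```

{"name": "send_rows", "arguments": {
  "deltas": [
    [-0.002, 0, 0, 0],
    [-0.002, 0, 0, 0],
    [0, 0, 0, 0]
  ]
}}

```text
clock: 20.65
ee_pos: [0.5544, 0.0641, 0.0647]
ee_rot: [[-0.241, -0.971, -0.003], [-0.971, 0.241, -0.008], [0.009, 0.001, -1.0]]
contact_force: [-6.6, -18.5, 7.9]
opening: 0.0286
finger_force: 61.1
```

```bash
python3 hand.py wrist; python3 -c "
from h import *
im,d,P=snap('wrist');st=arm.get_state();print(st['contact_force'],st['wrist_torque'])
im=im[190:370,180:460];cv2.imwrite('pics/w7.png',cv2.resize(im,None,fx=2.5,fy=2.5))"
```

```text
wrist 0.8 [283 217 356 347] 8384 tcp [0.5544 0.0641 0.0647] yaw -103.94891984606429 tcp xd,yd 0.5224046659150758 0.19633279587465757
yd range 0.17460373142018304 0.23820007663535459
0.1846 4050 xd [0.5095 0.5227 0.5359] z [0.0702 0.0895]
0.2046 2834 xd [0.5092 0.5227 0.5363] z [0.0867 0.0897]
0.2246 1494 xd [0.5103 0.5226 0.5352] z [0.0725 0.089 ]
0.2446 6 xd [0.5086 0.5087 0.5324] z [0.0726 0.0745]
[ -5.41674184 -19.35476193   7.62417295] [-6.63010762  2.22622956  0.10557542]
```

View pics/w7.png

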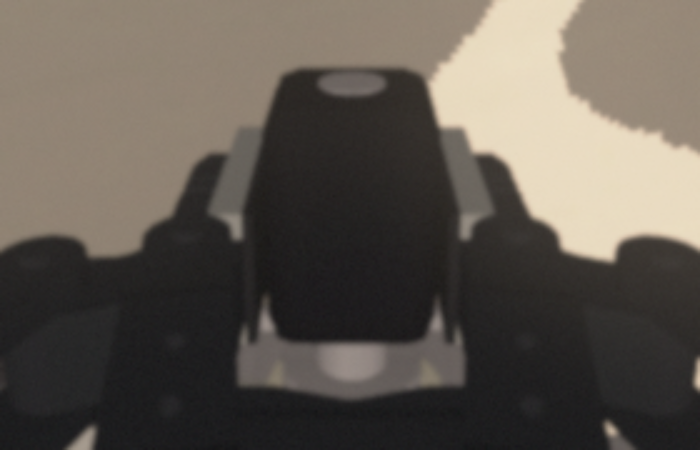

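The knob is held and its rear face measures 62 mm from the mouth. The push force jumped to about 19 N, so the collar is seated. I'll unload, release and go to the peg.

{"name": "send_rows", "arguments": {
  "deltas": [
    [0.002, 0, 0, 0],
    [0.0015, 0, 0, 0],
    [0, 0, 0, 0]
  ]
}}

```text
clock: 21.1
ee_pos: [0.5545, 0.064, 0.0646]
ee_rot: [[-0.241, -0.97, -0.0], [-0.97, 0.241, -0.002], [0.002, -0.0, -1.0]]
contact_force: [-5.1, -6.6, 6.3]
opening: 0.0288
finger_force: 60.8
```

{"name": "send_rows", "arguments": {
  "deltas": [
    [0, 0, 0, 0],
    [0, 0, 0, 0],
    [0, 0, 0, 0],
    [0, 0, -0.02, 0],
    [0, 0, -0.04, 0],
    [-0.009, -0.027, -0.025, 0],
    [-0.01, -0.027, 0, 0],
    [-0.01, -0.027, 0, 0],
    [0, 0, 0, 0],
    [0, 0, 0, 0]
  ],
  "gripper": 0.6
}}

```text
clock: 22.1
ee_pos: [0.6406, 0.0745, 0.1481]
ee_rot: [[-0.241, -0.97, -0.0], [-0.97, 0.241, 0.0], [-0.0, 0.0, -1.0]]
contact_force: [-0.9, 0.5, -0.5]
opening: 0.051
finger_force: 0.0
```

Run:
```python
from h import *
np.set_printoptions(precision=4,suppress=True)
yd=np.array([.2419,.9703]);xd=np.array([.9703,-.2419])
im,d,P=snap('wrist');st=arm.get_state();e=np.array(st['ee_pos']);print(e,e[:2]@xd,e[:2]@yd,yaw(st))
for r in arm.regions_of('spindle','wrist')[:2]:
    q=P[r['pixels']];q=q[np.isfinite(q[:,0])&(q[:,2]>.04)];print(r['score'],np.array(r['box']).astype(int),'xd',np.percentile(q[:,:2]@xd,[2,98]),'yd',np.percentile(q[:,:2]@yd,[0,1,99]),'z',np.percentile(q[:,2],[50,95]))
i=im.astype(int);red=(i[...,2]>110)&(i[...,1]<60)&(i[...,0]<80);q=P[red];q=q[np.isfinite(q[:,0])&(q[:,2]>.1)&(q[:,2]<.13)];print('peg',len(q),np.median(q[:,:2]@xd),np.median(q[:,:2]@yd))
im,d,P=snap('top')
for r in arm.regions_of('film_roll','top')[:1]:
    q=P[r['pixels']];print('roll',np.nanmedian(q,0))
```

```text
[0.6401 0.0744 0.1485] 0.6031388247815384 0.22700888280424103 -103.95353822075393
0.56 [408 138 469 232] xd [0.5103 0.5385] yd [0.175  0.1756 0.2369] z [0.0884 0.0902]
0.55 [294 204 401 239] xd [0.5506 0.6188] yd [0.2204 0.2208 0.2293] z [0.0828 0.1176]
peg 174 0.602599032879169 0.22164521647673135
roll [0.5854 0.1865 0.1055]
```

{"name": "send_rows", "arguments": {
  "deltas": [
    [0.0015, 0, 0.025, 0],
    [0, 0, 0.018, 0],
    [0, 0, 0.0055, 0],
    [0, 0, 0, 0]
  ]
}}

```text
clock: 22.7
ee_pos: [0.6392, 0.0725, 0.1]
ee_rot: [[-0.241, -0.971, -0.001], [-0.971, 0.241, -0.001], [0.001, 0.001, -1.0]]
contact_force: [0.6, -0.4, -0.1]
opening: 0.0513
finger_force: 0.0
```

{"name": "send_rows", "arguments": {
  "deltas": [
    [0, 0, 0, 0],
    [0, 0, 0, 0],
    [0, 0, 0, 0],
    [0, 0, 0, 0],
    [0, 0, 0, 0],
    [0, 0, 0, 0]
  ],
  "gripper": 0,
  "squeeze": 30
}}

```text
clock: 23.3
ee_pos: [0.6397, 0.0729, 0.1014]
ee_rot: [[-0.241, -0.971, 0.001], [-0.971, 0.241, 0.0], [-0.001, -0.0, -1.0]]
contact_force: [-4.1, 1.8, 5.9]
opening: 0.0084
finger_force: 29.5
```

{"name": "send_rows", "arguments": {
  "deltas": [
    [0, 0.003, 0, 0],
    [0, 0.005, 0, 0],
    [0, 0.005, 0, 0],
    [0, 0.005, 0, 0],
    [0, 0.005, 0, 0],
    [0, 0.004, 0, 0],
    [0, 0.003, 0, 0],
    [0, 0, 0, 0]
  ]
}}

```text
clock: 24.1
ee_pos: [0.6108, 0.08, 0.1013]
ee_rot: [[-0.241, -0.971, 0.002], [-0.971, 0.241, 0.0], [-0.001, -0.002, -1.0]]
contact_force: [1.0, 0.2, 6.1]
opening: 0.0079
finger_force: 29.7
```

Moved 30 mm with no jam, and about 6 mm remain to the shut stop.

{"name": "send_rows", "arguments": {
  "deltas": [
    [0, 0.002, 0, 0],
    [0, 0.002, 0, 0],
    [0, 0.002, 0, 0],
    [0, 0.001, 0, 0],
    [0, 0, 0, 0]
  ]
}}

```text
clock: 24.6
ee_pos: [0.6046, 0.0816, 0.1014]
ee_rot: [[-0.241, -0.971, 0.003], [-0.971, 0.241, 0.0], [-0.001, -0.003, -1.0]]
contact_force: [2.6, -0.3, 6.0]
opening: 0.008
finger_force: 29.7
```

{"name": "send_rows", "arguments": {
  "deltas": [
    [0, 0.002, 0, 0],
    [0, 0.001, 0, 0],
    [0, 0, 0, 0],
    [0, 0, 0, 0]
  ]
}}

```text
clock: 25.0
ee_pos: [0.6044, 0.0817, 0.1015]
ee_rot: [[-0.241, -0.971, 0.008], [-0.971, 0.241, -0.001], [-0.001, -0.007, -1.0]]
contact_force: [11.2, -3.3, 0.9]
opening: 0.008
finger_force: 29.3
```

{"name": "send_rows", "arguments": {
  "deltas": [
    [0, -0.002, 0, 0],
    [0, 0, 0, 0]
  ]
}}

```text
clock: 25.2
ee_pos: [0.6045, 0.0816, 0.1014]
ee_rot: [[-0.241, -0.971, 0.004], [-0.971, 0.241, -0.0], [-0.001, -0.004, -1.0]]
contact_force: [5.8, -1.7, 3.5]
opening: 0.0079
finger_force: 29.7
```

{"name": "send_rows", "arguments": {
  "deltas": [
    [0, 0, 0, 0],
    [0, 0, 0, 0],
    [0, 0, 0, 0],
    [0, 0, -0.02, 0],
    [0, 0, -0.04, 0],
    [0.03, 0, -0.045, 0],
    [0.03, 0, -0.03, 0],
    [0, 0, 0, 0],
    [0, 0, 0, 0]
  ],
  "gripper": 0.5
}}

```text
clock: 26.1
ee_pos: [0.5886, 0.0255, 0.2321]
ee_rot: [[-0.242, -0.97, 0.0], [-0.97, 0.242, 0.001], [-0.001, 0.0, -1.0]]
contact_force: [0.4, -0.4, -0.6]
opening: 0.0427
finger_force: 0.0
```

Run:
```python
from h import *
np.set_printoptions(precision=4,suppress=True)
yd=np.array([.2419,.9703]);xd=np.array([.9703,-.2419])
im,d,P=snap('wrist');st=arm.get_state();print(st['ee_pos'],st['contact_force'])
cv2.imwrite('pics/w8.png',im)
for r in arm.regions_of('spindle','wrist')[:1]:
    q=P[r['pixels']];q=q[np.isfinite(q[:,0])&(q[:,2]>.04)];print(r['score'],'yd',np.percentile(q[:,:2]@yd,[0,1,99]))
i=im.astype(int);red=(i[...,2]>110)&(i[...,1]<60)&(i[...,0]<80);q=P[red];q=q[np.isfinite(q[:,0])&(q[:,2]>.1)&(q[:,2]<.13)];print('peg',len(q),np.median(q[:,:2]@xd),np.median(q[:,:2]@yd))
im,d,P=snap('top')
for t in ['film_roll','sauce_dish_2','tape_roll','pepper_shaker','spice_jar','soup_spoon_1']:
  for r in arm.regions_of(t,'top')[:1]: print(t,np.nanmedian(P[r['pixels']],0))
```

```text
[0.5883 0.026  0.2308] [ 0.0608  0.6961 -0.9436]
0.58 yd [0.1747 0.175  0.2358]
peg 609 0.8530237123934523 0.23820737569843972
film_roll [0.5542 0.1641 0.0997]
sauce_dish_2 [ 0.6037 -0.0396  0.0102]
tape_roll [ 0.4627 -0.0585  0.0171]
pepper_shaker [ 0.6632 -0.0439  0.0906]
spice_jar [0.4358 0.0963 0.0962]
soup_spoon_1 [ 0.5969 -0.2519  0.0067]
```

View pics/w8.png

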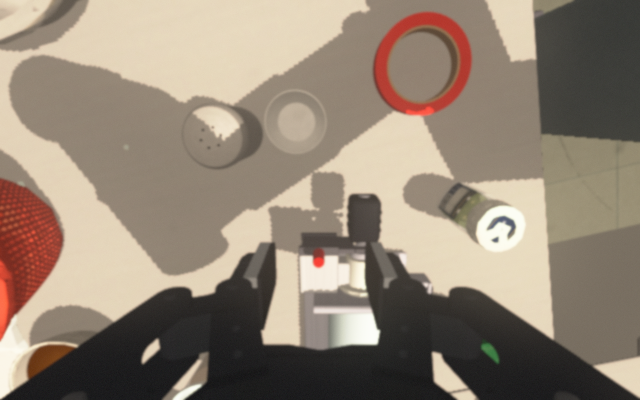

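The view shows the knob at (364,215) home against the bush and the keeper closed, with the peg at (318,258). The surrounding items haven't moved. I'll check the peg position, then hand in.

Run:
```python
from h import *
xd=np.array([.9703,-.2419])
im,d,P=snap('wrist')
i=im.astype(int)[240:275,305:335];red=(i[...,2]>110)&(i[...,1]<60)&(i[...,0]<80);q=P[240:275,305:335][red];q=q[np.isfinite(q[:,0])&(q[:,2]>.095)]
p=np.median(q[:,:2]@xd);print('peg xd',p,len(q))
if abs(p-.5675)<.003: print(arm.finish_job())
```

```text
peg xd 0.5669875035650833 40
the job is handed in; nothing more can be done
None
```

The spindle is fully home with its collar on the bearing and the keeper is shut over its neck. The things standing around it did not move, and the job was handed in at about 26 s on the robot's clock; the judge's verdict was not shown.

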